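# Close up the bottle carrier, drop its kickstand and hold it upright

## Task

Close up the loaded two-bottle carrier: swing its retaining bar fully down across the bottles into the keeper, then flip the kickstand at its side over centre until it drops fully down to its stop. Then take the carrier by the handle bar along its top, bring it from its leaning rest to upright and keep holding it there, without its kickstand touching down or anything else propping it: the program finishes while the gripper still holds the handle. Do not let the frame topple forward onto the kickstand, do not shift or lift the foot, and leave the things round about where they are.

Things in the scene. Friction and masses are not known exactly. Their poses are not given: they have to be found in the camera images.
- hub (a point): Middle of the hub axle of the carrier, 30 mm above the worktop, on the grey foot (plate 150 x 220 x 12 mm, 3 kg, standing loose on the worktop). Axes of the foot: x from the kickstand's side (front, towards the robot at yaw 0) to the rear, y along the axle, z up. Plate: x -55 to +95 mm, y -110 to +110 mm from here. Does not tilt with the frame.
- frame (a joint): Lean of the frame about the hub axle (rad): 0 is upright, positive leans to the rear (+x of the foot). Starts at rest on its rear stop at 0.385. It is top-heavy (about 1 kg in all) and turns freely: let go at upright, it falls back to the rest or forward. With the kickstand down, its rubber foot meets the worktop at about -0.16.
- handle_mid (a point): Middle of the steel handle bar on top of the frame: round, 16 mm thick, 184 mm long along y, 160 mm from the hub axle along the frame's z; free for fingers in the 150 mm between the posts (16 x 14 mm, at y -85 and +85 mm). Caps of the two bottles fixed in the frame end 47 mm below its centre line. Axes of the frame: those of the foot turned by the lean.
- bar (a joint): Angle of the retaining bar on the front of the frame (rad): 0 is fully down, level across the bottles and on its keeper (a hard stop); grows as the free end rises, to 1.4. Friction holds it wherever it is left (about 0.5 N at the tab moves it).
- bar_hinge (a point): Pivot of the retaining bar, at the +y post: 43 mm in front of the frame's middle plane, y +85 mm, 100 mm from the hub axle along the frame's z. It turns about the frame's x axis, so the bar swings in a plane parallel to the frame.
- bar_tab (a point): Centre of the black tab at the free end of the retaining bar: 24 x 28 x 10 mm, 194 mm from the pivot, lying towards -y when the bar is down (then 24 mm outside the -y post). The bar is a rod 10 mm thick. The point turns with the bar: its y axis runs from the tab back to the pivot.
- kickstand (a joint): Swing of the kickstand (rad), over the top, forward (to -x) and down: 0 folded up, slanting 0.35 rad rearward of the frame's z; 2.968 fully down on its stop, splayed 30 degrees forward. Weighted tip: with the frame at rest, top centre is at 0.73; before that it falls back, beyond it falls down by itself in a second. About 0.5 N at the tip moves it; hard pushes tip the frame.
- stand_hinge (a point): Pivot of the kickstand, outside the +y post: in the frame's middle plane, y +120 mm, 90 mm from the hub axle along the frame's z. It turns about the axle's direction.
- stand_tip (a point): Centre of the rubber ball (20 mm) at the free end of the kickstand, 117 mm from its pivot; the leg is a rod 10 mm thick (16 mm at the weight next to the ball), 35 mm outside the middle of the +y post. Folded, the ball stands behind the handle bar, its centre some 20 mm higher, clear on all sides.
- handle: The same handle bar as a body, origin and axes as handle_mid.
- foot: The grey foot of the carrier, origin under the hub axle on the worktop, axes as at hub.
- cup_a: specimen cup with red cap, 52 mm wide, 64 mm tall; a bystander, origin at the centre of its underside.
- cup_d: specimen cup with white cap, 52 mm wide, 64 mm tall; a bystander, origin at the centre of its underside.
- tape: roll of tape lying flat, 100 mm wide, 24 mm high; a bystander, origin at the centre of its underside.
- dropper: small dropper bottle, 27 mm wide, 74 mm tall; a bystander, origin at the centre of its underside.
- wash: squeeze wash bottle with bent spout, 58 x 90 mm, 191 mm tall; a bystander, origin at the centre of its underside.

How it is judged:
By the outcome, as a careful person would: the job done as asked, in the order asked, and still so for the second after the job is handed in, while the arm keeps its last pose, push and grip.
It also fails if it takes over 72 s, if anything falls off the work surface, if the arm or the gripper's body presses on something with over 40 N, if the wrist force passes 120 N, or if a joint passes its speed limit or range.

## Robot

A 7-joint arm with a two-finger parallel gripper is mounted at the origin on a cart in front of the work surface, level with it; the furniture and walls round the work are solid. World frame = base frame: x ahead of the robot, y to its left, z up, the work surface at z = 0. Lengths are in m, angles in rad, forces in N, time in s.
With the tool pointing down it reaches from about 0.425 to 0.925 m from the base axis. Payload 6.8 kg.
Tool frame: the origin (TCP) lies midway between the tips of the shut fingers; the grasp point (between the pads) lies 19 mm behind it; z points along the fingers, y is the direction in which the jaws open and shut (so a half turn about z gives the same grasp; the last joint's range is limited). The gripper opens to 85 mm and grips with 20 to 120 N. Pads are 22 mm wide; open, the fingers measure 114 mm over their backs; the gripper's body (76 mm by 85 mm) begins 54 mm behind the grasp point. The pads swing forward as they close: fully open they stand 13 mm farther back than shut.
Start: joints at [1.013, 0.477, 0.022, 1.555, -0.011, 1.109, -0.083], TCP at [0.293, -0.608, 0.231] pointing down, gripper open.
Joint ranges: [-2.96, 2.96], [-0.34, 2.1], [-1.41, 1.46], [0.24, 2.44], [-1.37, 4.51], [0.17, 1.92], [-2.96, 2.96]. Speed limits (rad/s): [2.39, 2.39, 3.14, 3.14, 3.14, 3.14, 3.14].

## Interface

Orientations are given as a unit quaternion [w, x, y, z].
In Python, from station import bot gives the robot as it stands.
- The arm moves only by the shell command python3 -m jog 'ROWS' [FORCE]. ROWS is JSON, a list of rows, each a list of 3 entries, a list of its own where there are three numbers: the shift along the tool's x, y, z in mm, then the turn, a rotation vector about the tool's x, y, z in degrees, then the closure, from -1 (fully open) to 1 (shut). A call has 1 to 12 rows; each row shifts and turns the commanded pose from where the row before left it, along the tool's axes as they then stand; what a row does not reach is not made up. A row lasts 1/8 s, in which the tool goes at most 62.5 mm and 10.7 degrees, less where a joint would pass 70% of its speed; a pose out of reach is approached as far as the arm can. A call is refused whole if a number of a shift passes 62.5 or a number of a turn 10.7, either way. A call with a gripper value outside its range is refused whole. The fingers move at their own pace and stop on an object; FORCE is the grip in N (left out, the last holds). Time passes only in rows, so rows that do not move let the fingers close. It gives the time, the measured TCP pose, the force and the opening at its end, in the units of the state.
- bot.get_obs(): the state, without advancing time (a new reading comes with each control period).
- bot.read_camera(name): name is "scene" or "top" or "wrist"; returns (picture, depth): 480x640x3 uint8, red, green, blue; 480x640 float32, m along the optical axis (not along the pixel's ray), 0 where there is no reading.
- bot.camera_info(name): a dict with "fx", "fy", "cx", "cy" (pixels), "k1" (the pictures are not rectified: a ray, as slopes to the right and down, at radius r is drawn at 1 + k1 r^2 times it, then the intrinsics apply), "world_from_camera" (4x4, takes a point from camera to world coordinates); the wrist camera has in their place "mount" (4x4, takes a point from camera to tool coordinates, whose origin is the TCP and whose axes are the flange's). Camera axes: x right, y up, looking along -z (the intrinsics and any distortion apply to the point x, -y, -z); pixel columns grow to the right and rows downward; lengths in m; the calibration is good to about 2 mm. A picture is of the moment at which its call begins: read the wrist's pose just before it. camera_info takes no time and is no camera call.
- bot.hand_in(): hands the job in, once; it reports no verdict.
Trained networks look in the newest picture that a camera, given by its name, has taken for a name from the list of things; names that differ only in an ending like _2 or _b are one class to them, and where a whole thing is asked for, a point or a joint stands for the part that bears it (a point fixed in the world has none). Each returns a list of dicts, best first, with "score" (0 to 1); they miss things now and then, are a little off and sometimes report something else, mostly with a low value. They report only what shows in the picture. A call takes as long as a camera call.
- bot.find_in(camera, thing): "xy" ([column, row] as shares, 0 to 1, of the picture: columns of its width, rows of its height, amid what is visible of it).
- bot.cut_out(camera, thing): "pixels" (480x640 bool, what is visible of it) and "xy" ([column, row] as shares, 0 to 1, of the picture: columns of its width, rows of its height, amid what is visible of it).
- bot.landmark_of(camera, thing): "xy" ([column, row] as shares, 0 to 1, of the picture: columns of its width, rows of its height: a listed point, or the origin of a listed thing).
The state is a dict: "t": time; "q": joint angles; "joint_vel": joint speeds; "joint_torque": joint torques, N m; "eef_pos": TCP position; "tool_rot": TCP orientation; "contact_force": force on the tool from outside, world axes, zero at the start; "torque": the same for the moment, N m; "gripper_width": opening from 0.0 (shut) to 1.0 (fully open).
Only numpy, scipy, OpenCV 4.12 (cv2) and the standard library are available. Lean on these libraries where they do the work, as an engineer would, in place of code of your own. Each camera call takes 0.05 s, during which the arm holds its last target.

## Working session

There is one attempt and no reset: what is moved stays moved. The work goes in short steps, Python scripts to look and compute and a shell command to move; the robot and the scene stay as the last step left them, time stands still between calls to the robot, and variables do not carry over. Pictures are saved under pics/ and viewed, and the job is handed in when it is done.

```bash
ls; mkdir -p pics; cat > h.py <<'E'
import numpy as np, cv2
from station import bot
from scipy.spatial.transform import Rotation as R
def tool():
    o=bot.get_obs(); q=o['tool_rot']
    T=np.eye(4); T[:3,:3]=R.from_quat([q[1],q[2],q[3],q[0]]).as_matrix(); T[:3,3]=o['eef_pos']; return T
def cam(name):
    T=tool(); ci=bot.camera_info(name); im,d=bot.read_camera(name)
    W=ci['world_from_camera'] if name!='wrist' else T@np.array(ci['mount'])
    return im,d,ci,np.array(W)
def save(im,fn): cv2.imwrite('pics/'+fn,cv2.cvtColor(im,cv2.COLOR_RGB2BGR))
def ray(ci,u,v):
    K=np.array([[ci['fx'],0,ci['cx']],[0,ci['fy'],ci['cy']],[0,0,1.]])
    p=cv2.undistortPoints(np.array([[[u,v]]],float),K,np.array([ci['k1'],0,0,0,0.]))[0,0]
    return np.array([p[0],-p[1],-1.])
def pt(ci,W,d,u,v,w=1):
    u0,v0=int(round(u)),int(round(v)); z=d[max(0,v0-w):v0+w+1,max(0,u0-w):u0+w+1]; z=z[z>0]
    if len(z)==0: return None
    z=np.median(z); p=ray(ci,u,v)*z
    return (W@np.r_[p,1])[:3]
def proj(ci,W,P):
    p=(np.linalg.inv(W)@np.r_[P,1])[:3]; x=p[0]/-p[2]; y=-p[1]/-p[2]; r=1+ci['k1']*(x*x+y*y)
    return ci['fx']*x*r+ci['cx'], ci['fy']*y*r+ci['cy']
E
python3 - <<'E'
from h import *
np.set_printoptions(precision=4,suppress=True)
for n in ['scene','top']:
    im,d,ci,W=cam(n); save(im,n+'0.png'); print(n,ci['fx'],ci['k1'],W.tolist())
    for k in ['hub','handle_mid','bar_hinge','bar_tab','stand_hinge','stand_tip','foot','cup_a','cup_d','tape','dropper','wash']:
        r=bot.landmark_of(n,k)[:1]
        for a in r:
            u,v=a['xy'][0]*640,a['xy'][1]*480; print(k,round(a['score'],2),round(u),round(v),pt(ci,W,d,u,v))
print(bot.get_obs())
E
```

```text
pics
scene 523.6434988210547 0.0477094224359168 [[0.9923357004430717, 0.05548948522451862, -0.11041184110264601, 0.5121408250022923], [-0.12355161778843302, 0.4614687445664409, -0.8785110104774634, -0.6925961943841061], [0.0022034899634413314, 0.8854194005203357, 0.4647877255416607, 0.5970990014856665], [0.0, 0.0, 0.0, 1.0]]
hub 0.94 252 313 [0.4939 0.0587 0.0763]
handle_mid 0.96 280 236 [0.5491 0.1352 0.1845]
bar_hinge 0.54 238 239 [0.4731 0.2204 0.1405]
bar_tab 0.58 270 243 [0.5299 0.0367 0.2209]
foot 0.68 254 322 [0.4965 0.0596 0.0567]
cup_a 0.74 391 321 [0.7499 0.0894 0.0171]
cup_d 0.74 391 321 [0.7499 0.0894 0.0171]
tape 0.78 269 262 [0.5293 0.1725 0.1114]
dropper 0.47 349 402 [ 0.5639 -0.4447  0.3517]
wash 0.89 322 256 [0.6569 0.366  0.0101]
top 613.7988186612862 -0.12564577793524664 [[0.004909149329774926, 0.9970465853284338, -0.07664207028628849, 0.4819672848335252], [-0.9999879398965422, 0.004905633437688081, -0.0002341410786417879, 0.1362222383172958], [0.00014252833978513886, 0.07664229540851093, 0.9970586433305653, 1.4236132956197016], [0.0, 0.0, 0.0, 1.0]]
hub 0.6 335 28
[... 323 characters left out ...]
 0.1054 0.0645]
cup_d 0.91 346 173 [0.738  0.1054 0.0645]
tape 0.92 236 270 [ 0.5203  0.3601 -0.0016]
dropper 0.65 431 227 [ 0.6229 -0.0923  0.008 ]
wash 0.67 231 215 [0.6409 0.3628 0.0683]
{'t': 1.3, 'q': array([ 1.0129,  0.477 ,  0.0224,  1.5554, -0.0115,  1.1093, -0.0831]), 'joint_vel': array([ 0.001 , -0.0007, -0.0001, -0.0008,  0.0003, -0.0013,  0.0015]), 'joint_torque': array([  0.0007, -59.6316,   1.6065, -28.154 ,   0.0124,   0.0016,
        -0.    ]), 'eef_pos': array([ 0.2935, -0.6079,  0.2313]), 'tool_rot': array([0.    , 0.9748, 0.223 , 0.    ]), 'contact_force': array([ 0.2323,  0.4326, -0.3034]), 'torque': array([-0.0143, -0.0132, -0.0485]), 'gripper_width': 1.0012422973150055}
```

View pics/scene0.png

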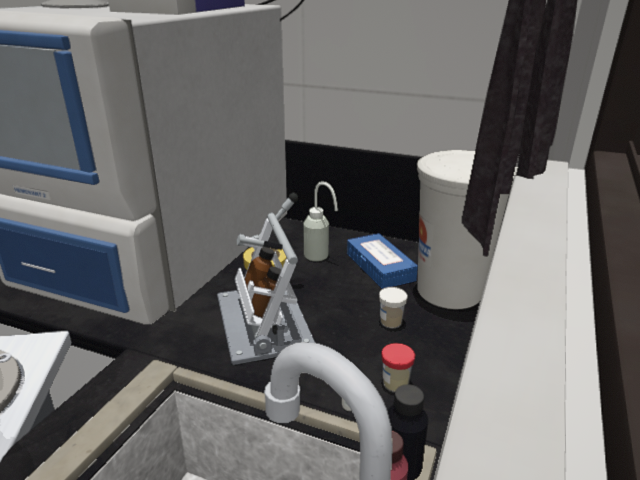

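View pics/top0.png

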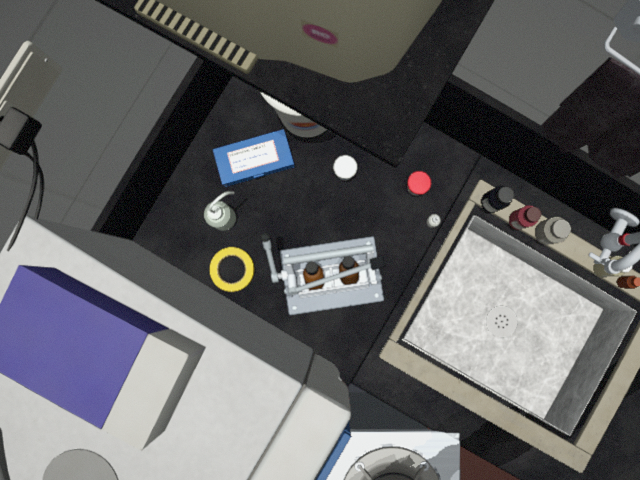

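```bash
python3 - <<'E'
from h import *
np.set_printoptions(precision=3,suppress=True,linewidth=180)
P=[]
for n in ['scene','top']:
    im,d,ci,W=cam(n)
    K=np.array([[ci['fx'],0,ci['cx']],[0,ci['fy'],ci['cy']],[0,0,1.]])
    uv=np.stack(np.meshgrid(np.arange(640),np.arange(480)),-1).reshape(-1,1,2).astype(float)
    p=cv2.undistortPoints(uv,K,np.array([ci['k1'],0,0,0,0.]))[:,0]
    z=d.reshape(-1); ok=z>0
    X=np.c_[p[:,0]*z,-p[:,1]*z,-z,np.ones(len(z))]@W.T
    P.append(np.c_[X[:,:3],im.reshape(-1,3)][ok]); np.savez(n+'.npz',X=X[:,:3].reshape(480,640,3),im=im)
    if n=='top':
        for k in ['foot','handle','bar','kickstand','frame']:
            for r in bot.cut_out(n,k)[:1]:
                m=r['pixels']; Q=X[:,:3].reshape(480,640,3)[m]; print(k,r['score'],m.sum(),np.median(Q,0)); np.save('m_'+k,m)
        cv2.imwrite('pics/topz.png',cv2.resize(cv2.cvtColor(im,cv2.COLOR_RGB2BGR)[215:335,210:410],None,fx=4,fy=4,interpolation=cv2.INTER_CUBIC))
    else:
        cv2.imwrite('pics/scz.png',cv2.resize(cv2.cvtColor(im,cv2.COLOR_RGB2BGR)[180:370,200:420],None,fx=3.5,fy=3.5,interpolation=cv2.INTER_CUBIC))
P=np.vstack(P)
# max-height map 5cm cells
xs=np.arange(-.1,1.0,.05); ys=np.arange(.6,-.65,-.05)
print('y:',[f'{y:.2f}' for y in ys])
for x in xs[::-1]:
    row=[]
    for y in ys:
        m=(P[:,0]>x)&(P[:,0]<=x+.05)&(P[:,1]>y)&(P[:,1]<=y+.05)
        row.append('%4d'%(100*np.percentile(P[m,2],98)) if m.sum()>3 else '   .')
    print('%.2f'%x,''.join(row))
E
```

```text
foot 0.79 6562 [0.51  0.141 0.064]
handle 0.9 700 [0.547 0.143 0.185]
bar 0.82 593 [0.511 0.11  0.189]
kickstand 0.7 337 [0.553 0.265 0.169]
frame 0.66 3861 [0.515 0.145 0.134]
y: ['0.60', '0.55', '0.50', '0.45', '0.40', '0.35', '0.30', '0.25', '0.20', '0.15', '0.10', '0.05', '-0.00', '-0.05', '-0.10', '-0.15', '-0.20', '-0.25', '-0.30', '-0.35', '-0.40', '-0.45', '-0.50', '-0.55', '-0.60']
0.95    .   .   .   .  53  53   0   .   .  28  27  55  55   .   .   .   .   .   .   .   .   .   .   .   .
0.90    .   .   .  53  53  17   0  28  28  28  23   0  55  55  56   .   .   .   .   .   .   .   .   .   .
0.85    .   .   .  64  45   0   0  28  28  28  27   0   0   0  60  65  68   .   .   .   .   .   .   .   .
0.80    .   .  77  72  69  72  76  28  28  28  27   0  75  69  69  30  72  76   .   .   .   .   .   .   .
0.75    .   .  77  21   4  69  74  82  86  86   6  85  81  69   0   0   0  74  68  57  53   .   .   .   .
0.70    .  58  72   0   0   4   4  71  72  88  91  90  69  69   6   0   2  69  67  57  57  49  49   .   .
0.65   49  64  70   0   9  18  14   0   0  69  69  69  69   5   6   0 
[... 927 characters left out ...]
53  52   0   0   0   0   2   2   2   2 -12 -17 -17   2   2   1
0.15   52  53  54  54  53  52  52  53  53  52  51   0   0   0   0   0   0   2   2   2   2   0   2   2   0
0.10    .   .  52  53  52  52   .  53  32  43   0   0   1   1   0   0   0   0   2   2   2   2   2   0   0
0.05    .   .   .  52  52   .   .  24  28   0   0   3   8   8   3   0   0   0   0   0   2   2   2   0   0
0.00    .   .   .   .   .   .   0  21   0   0   1   2   .   .   2   1   0   .   0   0   0   0   0   0   0
-0.05    .   .   .   .   .   0   4   5   0   .   .   .   .   .   .   .   .   .   .   .   .   .   .   .   .
-0.10    .   .   .   .   .   .   .   .   .   .   .   .   .   .   .   .   .   .   .   .   .   .   .   .   .
```

View pics/topz.png

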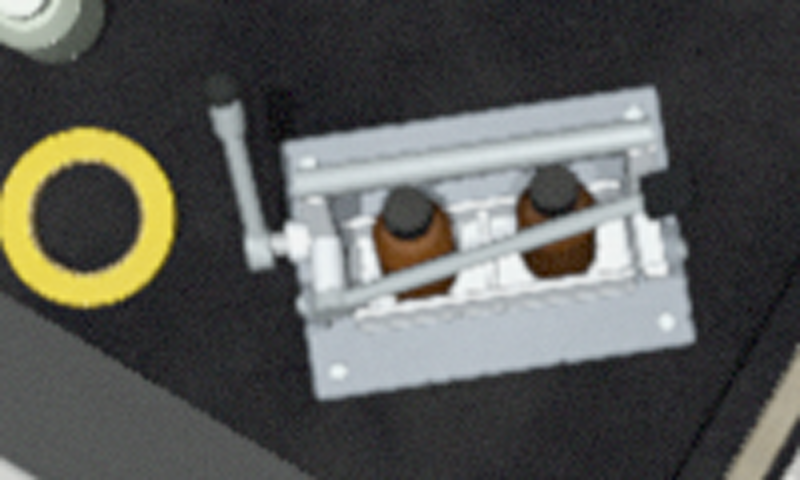

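View pics/scz.png

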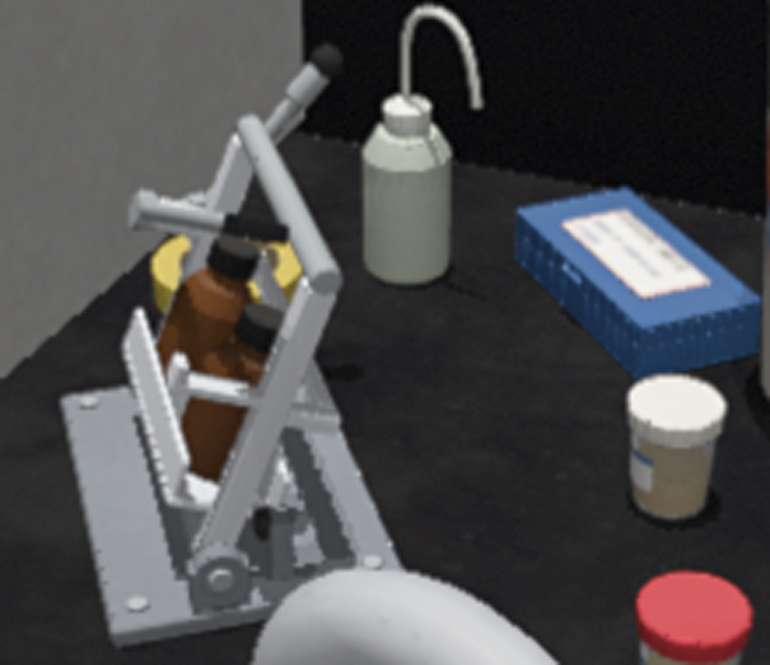

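```bash
python3 - <<'E'
from h import *
np.set_printoptions(precision=4,suppress=True,linewidth=180)
ci=bot.camera_info('top'); W=np.array(ci['world_from_camera'])
def at(u,v,z,ci=ci,W=W):
    r=W[:3,:3]@ray(ci,u,v); o=W[:3,3]; return o+r*(z-o[2])/r[2]
zc=lambda a,b:(a/4+210,b/4+215)
C=[at(*zc(*c),.012) for c in [(282,143),(655,88),(693,342),(318,400)]]
for c in C: print(c)
print('long',np.linalg.norm(C[1]-C[0]),np.linalg.norm(C[2]-C[3]),'short',np.linalg.norm(C[0]-C[3]),np.linalg.norm(C[1]-C[2]))
cen=np.mean(C,0); yv=(C[0]+C[3]-C[1]-C[2]); yaw=np.arctan2(-yv[0],yv[1]); xv=(C[0]+C[1]-C[2]-C[3]); print('yaw',yaw,np.arctan2(xv[1],xv[0]))
ex=np.array([np.cos(yaw),np.sin(yaw),0]); hub=cen-.02*ex; print('hub from plate',hub)
# handle
X=np.load('top.npz')['X']; m=np.load('m_handle.npy'); Q=X[m]; Q=Q[Q[:,2]>.165]
c=np.median(Q,0); u,s,v=np.linalg.svd(Q-Q.mean(0)); print('handle dir',v[0],'yaw',np.arctan2(-v[0][0],v[0][1]),'mean',Q.mean(0), (Q-Q.mean(0))@v[0]@np.ones(1) if 0 else np.ptp((Q-Q.mean(0))@v[0]))
# predictions
ez=np.array([0,0,1]);ey=np.array([-ex[1],ex[0],0])
L=.385
def F(p): 
    x,y,z=p; return np.array([hub[0],hub[1],.03])+ex*(x*np.cos(L)+z*np.sin(L))+ey*y+ez*(z*np.cos(L)-x*np.sin(L))
Ws={}
for n in ['scene','top']:
    ci2=bot.camera_info(n); W2=np.array(ci2['world_from_camera'])
    im=np.load(n+'.npz')['im'].copy()
    pts={'handle':(0,0,.16),'hL':(0,.092,.16),'hR':(0,-.092,.16),'bhinge':(-.043,.085,.1),'shinge':(0,.12,.09),'tip':(.117*np.sin(.35),.12,.09+.117*np.cos(.35))}
    for a in [.3,.4,.5,.6,.7]: pts['tab%.1f'%a]=(-.043,.085-.194*np.cos(a),.1+.194*np.sin(a))
    for k,p in pts.items():
        w=F(p); u,vv=proj(ci2,W2,w); cv2.circle(im,(int(u*1),int(vv)),1,(255,0,255),-1)
        if n=='top': print(k,w)
    s=(slice(180,370),slice(200,420)) if n=='scene' else (slice(215,335),slice(210,410))
    cv2.imwrite('pics/ov_'+n+'.png',cv2.resize(cv2.cvtColor(im[s],cv2.COLOR_RGB2BGR),None,fx=3.5,fy=3.5,interpolation=cv2.INTER_NEAREST))
E
```

```text
[0.5652 0.2554 0.012 ]
[0.5981 0.0404 0.012 ]
[0.452  0.0185 0.012 ]
[0.4179 0.2333 0.012 ]
long 0.2174715727029115 0.21746470646245342 short 0.14899926885408754 0.1476748920320854
yaw 0.15474370359907305 0.1488653620877454
hub from plate [0.4885 0.1338 0.012 ]
handle dir [-0.1538  0.9881 -0.0008] yaw 0.15440902637557657 mean [0.5479 0.1437 0.1851] 0.18201613831328506
handle [0.5479 0.1431 0.1783]
hL [0.5337 0.234  0.1783]
hR [0.5621 0.0522 0.1783]
bhinge [0.4732 0.2174 0.1388]
shinge [0.5034 0.2576 0.1134]
tip [0.581  0.2697 0.2002]
tab0.3 [0.523  0.0376 0.192 ]
tab0.4 [0.5287 0.0453 0.2088]
tab0.5 [0.5339 0.0546 0.225 ]
tab0.6 [0.5385 0.0656 0.2404]
tab0.7 [0.5424 0.0781 0.2547]
```

```bash
python3 -c "
import cv2,numpy as np
a=cv2.imread('pics/ov_top.png');b=cv2.imread('pics/ov_scene.png')
print(a.shape,b.shape)"
```

```text
(420, 700, 3) (665, 770, 3)
```

View pics/ov_top.png

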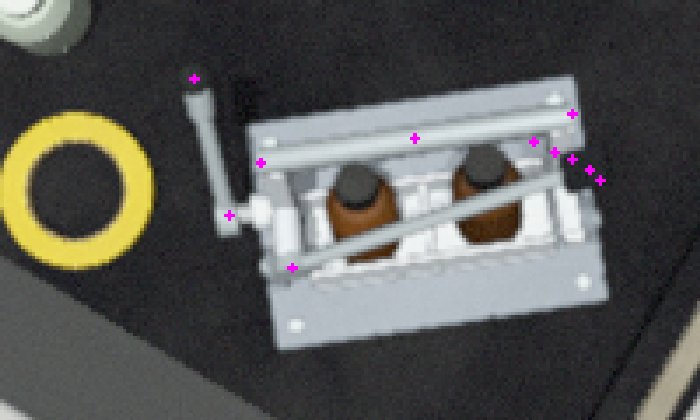

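View pics/ov_scene.png

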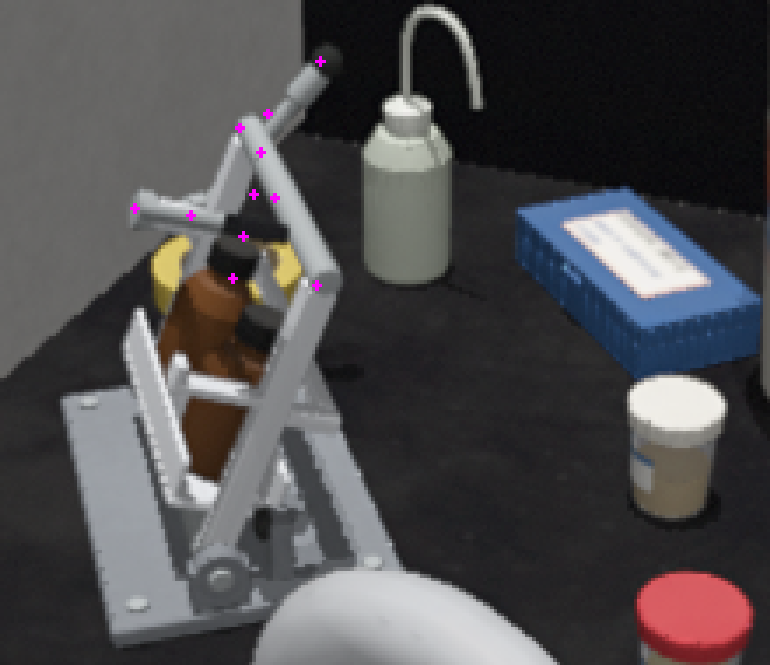

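```bash
cat >> h.py <<'E'
YAW=.153; HUB=np.array([.4885,.1338,.03])
EX=np.array([np.cos(YAW),np.sin(YAW),0]);EY=np.array([-EX[1],EX[0],0]);EZ=np.array([0,0,1.])
def F(p,L=.385):
    x,y,z=p; return HUB+EX*(x*np.cos(L)+z*np.sin(L))+EY*y+EZ*(z*np.cos(L)-x*np.sin(L))
def G(w):  # world->foot coords rel hub
    w=np.array(w)-HUB; return np.array([w@EX,w@EY,w@EZ])
def FT(p): return HUB+EX*p[0]+EY*p[1]+EZ*p[2]
def Rt(L=0): # tool x=EY, tool z = - frame z (lean L)
    z=-(EX*np.sin(L)+EZ*np.cos(L)); y=EX*np.cos(L)-EZ*np.sin(L); return np.c_[EY,y,z]
def plan(wps,T0=None):
    """wps: list of (pos,Rmat,n)"""
    T=tool() if T0 is None else T0
    p=T[:3,3].copy(); M=T[:3,:3].copy(); rows=[]
    for pos,Rm,n in wps:
        for i in range(n):
            k=n-i
            d=M.T@(np.array(pos)-p)/k; rv=R.from_matrix(M.T@Rm).as_rotvec(degrees=True)/k
            d=np.round(d*1000,1); rv=np.round(rv,1)
            rows.append([d.tolist(),rv.tolist()]); p=p+M@(d/1000); M=M@R.from_rotvec(rv,degrees=True).as_matrix()
    for r in rows: print(r,np.abs(r[0]).max(),np.abs(r[1]).max()) if max(np.abs(r[0]).max()/62.5,np.abs(r[1]).max()/10.7)>1 else print(r)
    T=np.eye(4);T[:3,:3]=M;T[:3,3]=p; return T
def st():
    o=bot.get_obs(); print('t',round(o['t'],2),'pos',np.round(o['eef_pos'],4),'foot',np.round(G(o['eef_pos']),4),'F',np.round(o['contact_force'],2),'g',round(o['gripper_width'],3),'q',np.round(o['q'],2))
E
python3 - <<'E'
from h import *
a=.43
tab=F((-.043,.085-.194*np.cos(a),.1+.194*np.sin(a)));print(tab,tool()[:3,3])
plan([(tab+[0,0,.06]-.012*EX,Rt(),12)])
E
```

```text
[0.53016864 0.04780655 0.2137818 ] [ 0.29348403 -0.60786461  0.23132177]
[[40.6, -40.9, -3.5], [0.0, 0.0, -6.1]]
[[44.7, -36.4, -3.5], [0.0, 0.0, -6.1]]
[[48.3, -31.4, -3.5], [0.0, 0.0, -6.1]]
[[51.4, -26.1, -3.6], [0.0, 0.0, -6.1]]
[[53.8, -20.5, -3.5], [0.0, 0.0, -6.1]]
[[55.7, -14.7, -3.6], [0.0, 0.0, -6.1]]
[[57.0, -8.7, -3.5], [-0.0, 0.0, -6.1]]
[[57.6, -2.6, -3.6], [-0.0, 0.0, -6.1]]
[[57.5, 3.6, -3.5], [-0.0, 0.0, -6.0]]
[[56.8, 9.5, -3.6], [-0.0, 0.0, -6.1]]
[[55.5, 15.5, -3.5], [-0.0, 0.0, -6.0]]
[[53.5, 21.3, -3.6], [-0.0, 0.0, -6.1]]
```

```bash
python3 -m jog '[[[40,-41,-4],[0,0,-6.1],1],[[45,-36,-4],[0,0,-6.1],1],[[48,-31,-4],[0,0,-6.1],1],[[51,-26,-4],[0,0,-6.1],1],[[54,-20,-4],[0,0,-6.1],1],[[56,-15,-4],[0,0,-6.1],1],[[57,-9,-4],[0,0,-6.1],1],[[58,-3,-4],[0,0,-6.1],1]]' 30; python3 - <<'E'
from h import *
st()
a=.43
tab=F((-.043,.085-.194*np.cos(a),.1+.194*np.sin(a)))
plan([(tab+[0,0,.06]-.012*EX,Rt(),5)])
im,d,ci,W=cam('top'); save(im,'top1.png')
E
```

```text
t: 2.65
eef_pos: [0.4435, -0.1705, 0.2638]
tool_rot: [0.001, 0.795, 0.607, 0.0]
contact_force: [1.6, -0.6, 0.6]
gripper_width: -0.0
t 2.65 pos [ 0.4435 -0.1705  0.2638] foot [-0.0909 -0.2939  0.2338] F [ 1.64 -0.6   0.63] g -0.0 q [ 0.57  0.13 -0.37  1.96  0.06  1.06 -0.08]
[[45.7, 3.1, -2.0], [0.0, 0.0, -4.8]]
[[45.3, 6.9, -2.0], [0.0, 0.0, -4.8]]
[[44.6, 10.6, -2.0], [0.0, 0.0, -4.8]]
[[43.5, 14.3, -2.0], [0.0, 0.0, -4.8]]
[[42.1, 17.9, -2.0], [0.0, 0.0, -4.8]]
```

View pics/top1.png

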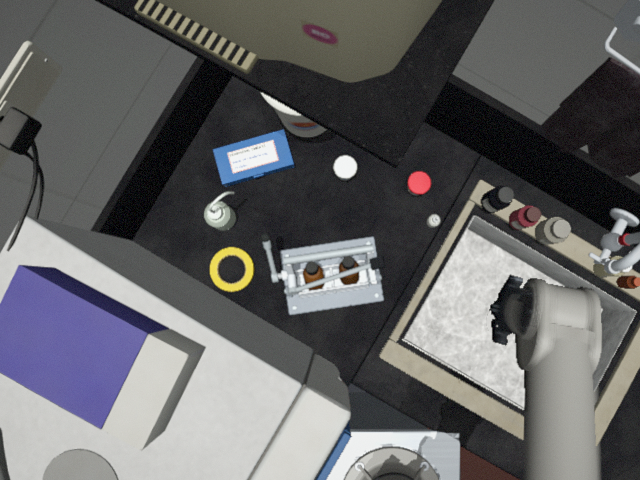

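```bash
python3 -m jog '[[[46,3,-2],[0,0,-4.8],1],[[45,7,-2],[0,0,-4.8],1],[[45,11,-2],[0,0,-4.8],1],[[43,14,-2],[0,0,-4.8],1],[[42,18,-2],[0,0,-4.8],1],[[0,0,0],[0,0,0],1]]'; python3 - <<'E'
from h import *
st()
a=.43
print(tool()[:3,:3]-Rt())
im,d,ci,W=cam('top'); save(im,'top2.png')
X=[pt(ci,W,d,u,v) for u,v in [(400,450),(420,420),(430,380)]]; print(X)
im,d,ci,W=cam('wrist'); save(im,'wrist2.png')
for a in bot.landmark_of('wrist','bar_tab')[:2]:
  u,v=a['xy'][0]*640,a['xy'][1]*480; print(a['score'],u,v,pt(ci,W,d,u,v))
a=.43;tab=F((-.043,.085-.194*np.cos(a),.1+.194*np.sin(a))); print(tab,proj(ci,W,tab))
E
```

```text
t: 3.45
eef_pos: [0.5195, 0.0478, 0.2738]
tool_rot: [-0.0, 0.65, 0.76, 0.001]
contact_force: [0.6, -0.1, -0.9]
gripper_width: -0.004
t 3.45 pos [0.5195 0.0478 0.2738] foot [ 0.0176 -0.0897  0.2438] F [ 0.64 -0.11 -0.88] g -0.004 q [ 0.28  0.23 -0.57  1.84  0.14  1.11 -0.18]
[[-3.07635051e-03 -4.80065026e-04  1.23486747e-03]
 [-4.81292758e-04  3.07339910e-03  2.20641325e-03]
 [ 1.98758571e-03  1.56290120e-03  3.19658367e-06]]
[array([ 0.11041052, -0.02088594,  0.01287993]), array([ 0.17639657, -0.06813624,  0.00052569]), array([0.37515408, 0.0224691 , 0.71118213])]
0.82 351.87199999999996 254.30400000000003 [0.5318107  0.05312773 0.21663565]
[0.53016864 0.04780655 0.2137818 ] (np.float64(346.7041484681068), np.float64(261.55432108678434))
```

View pics/top2.png

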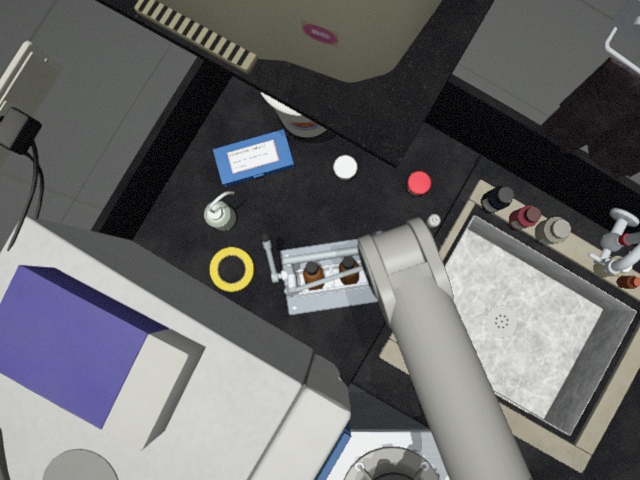

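View pics/wrist2.png

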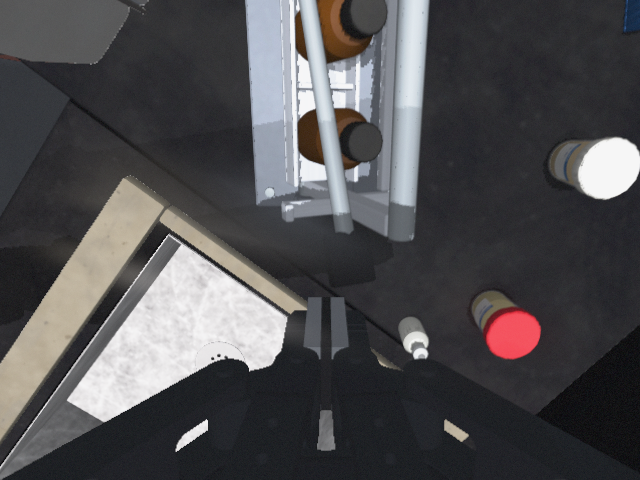

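```bash
python3 - <<'E'
from h import *
def tip(a,lift=0):
    p=F((-.048,.085-.196*np.cos(a),.1+.194*np.sin(a)))
    e=F((-.055,0,.1+.194*np.sin(a)+.005+.011*np.tan(a)))
    p[2]=e[2]+lift; return p
print(tip(.43),tip(0))
plan([(tip(.43,.005),Rt(),2)]+[(tip(a),Rt(),1) for a in (.37,.3,.23,.16,.09)])
E
```

```text
[0.52586584 0.04530362 0.22759804] [0.49856737 0.02304045 0.14796959]
[[0.8, 3.8, 20.2], [-0.0, 0.0, -0.1]]
[[0.8, 3.8, 20.3], [-0.0, 0.0, -0.2]]
[[-4.5, -4.0, 15.7], [-0.0, 0.0, 0.0]]
[[-4.6, -4.8, 12.6], [-0.0, 0.0, 0.0]]
[[-3.5, -4.9, 13.0], [-0.0, 0.0, 0.0]]
[[-2.7, -5.0, 13.0], [-0.0, 0.0, 0.0]]
[[-1.7, -5.1, 13.3], [-0.0, 0.0, 0.0]]
```

```bash
python3 -m jog '[[[0.8,3.8,20],[0,0,0],1],[[0.8,3.8,20],[0,0,0],1],[[-4.5,-4,16],[0,0,0],1],[[-4.6,-4.8,12.6],[0,0,0],1],[[-3.5,-4.9,13],[0,0,0],1],[[-2.7,-5,13],[0,0,0],1],[[-1.7,-5.1,13.3],[0,0,0],1],[[0,0,0],[0,0,0],1]]'; python3 - <<'E'
from h import *
st()
def tip(a,lift=0):
    p=F((-.048,.085-.196*np.cos(a),.1+.194*np.sin(a)))
    e=F((-.055,0,.1+.194*np.sin(a)+.005+.011*np.tan(a)))
    p[2]=e[2]+lift; return p
plan([(tip(a),Rt(),2) for a in (0,)])
E
```

```text
t: 4.6
eef_pos: [0.5039, 0.0259, 0.1643]
tool_rot: [-0.001, 0.652, 0.758, -0.001]
contact_force: [-0.2, 0.0, -0.2]
gripper_width: 0.004
t 4.6 pos [0.5039 0.0259 0.1643] foot [-0.0012 -0.109   0.1343] F [-0.17  0.04 -0.24] g 0.004 q [ 0.28  0.33 -0.54  1.99  0.22  0.88 -0.23]
[[-1.0, -2.8, 8.2], [-0.1, -0.0, -0.1]]
[[-1.0, -2.9, 8.1], [-0.0, -0.0, -0.1]]
```

```bash
python3 -m jog '[[[-1,-2.8,8],[0,0,0],1],[[-1,-2.8,6],[0,0,0],1],[[0,0,0],[0,0,0],1]]'|grep -E 'pos|force'; python3 -m jog '[[[0,-0.5,2],[0,0,0],1],[[0,0,0],[0,0,0],1]]'|grep -E 'pos|force';python3 -m jog '[[[0,-0.5,1.5],[0,0,0],1],[[0,0,0],[0,0,0],1]]'|grep -E 'pos|force';
```

```text
eef_pos: [0.4994, 0.0232, 0.1509]
contact_force: [-0.1, 0.6, -0.2]
eef_pos: [0.4994, 0.0233, 0.1494]
contact_force: [-0.3, -0.4, 0.4]
eef_pos: [0.499, 0.0232, 0.148]
contact_force: [-0.5, 0.0, -0.2]
```

```bash
python3 - <<'E'
from h import *
im,d,ci,W=cam('scene')
cv2.imwrite('pics/scz3.png',cv2.resize(cv2.cvtColor(im,cv2.COLOR_RGB2BGR)[180:370,200:400],None,fx=3.5,fy=3.5,interpolation=cv2.INTER_CUBIC))
E
```

```text
(no output)
```

View pics/scz3.png

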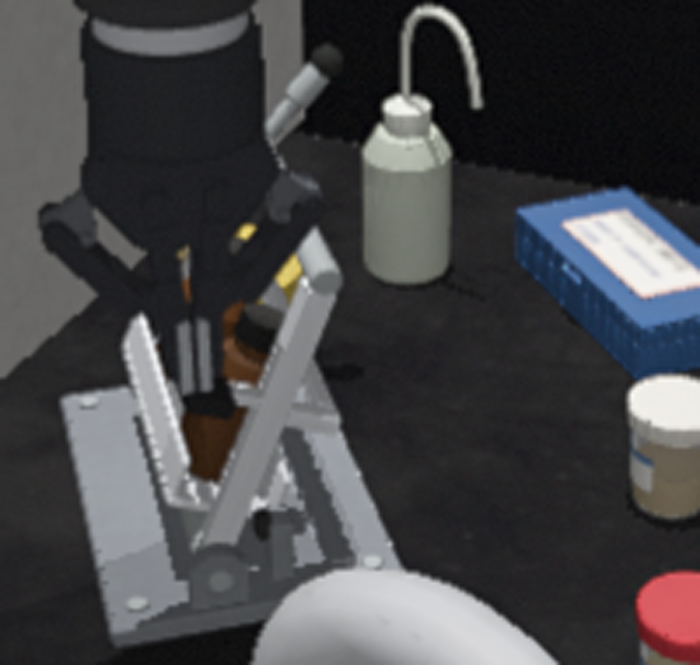

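```bash
for i in 1 2; do python3 -m jog '[[[0,-0.6,1.5],[0,0,0],1],[[0,0,0],[0,0,0],1]]'|grep -E 'pos|force';done
```

```text
eef_pos: [0.4991, 0.0232, 0.1474]
contact_force: [-1.0, -0.9, 7.8]
eef_pos: [0.4992, 0.0232, 0.1468]
contact_force: [-2.9, -0.4, 15.8]
```

```bash
python3 -m jog '[[[0,-2,-40],[0,0,0],1],[[0,0,-55],[0,0,0],1],[[0,0,-8],[0,0,0],1]]'; python3 - <<'E'
from h import *
np.set_printoptions(precision=3,suppress=True)
st()
im,d,ci,W=cam('top')
for u,v in [(405,230),(390,250),(430,250),(405,290),(420,330)]: print(u,v,pt(ci,W,d,u,v))
for u,v in [(385,150),(400,160),(340,130),(300,90),(250,70),(200,40),(380,140),(300,95),(260,65),(150,15),(100,0)]: print('shelf',u,v,pt(ci,W,d,u,v))
im,d,ci,W=cam('scene')
cv2.imwrite('pics/scz4.png',cv2.resize(cv2.cvtColor(im,cv2.COLOR_RGB2BGR)[180:370,200:400],None,fx=3.5,fy=3.5,interpolation=cv2.INTER_CUBIC))
plan([(FT((.165,0,.22)),Rt(),4),(FT((.165,.122,.22)),Rt(),3)])
E
```

```text
t: 6.4
eef_pos: [0.4978, 0.0232, 0.2515]
tool_rot: [0.003, 0.652, 0.758, 0.002]
contact_force: [1.0, -1.0, 0.2]
gripper_width: 0.005
t 6.4 pos [0.498 0.023 0.252] foot [-0.008 -0.111  0.222] F [ 1.03 -0.96  0.16] g 0.005 q [ 0.33  0.21 -0.57  1.92  0.13  1.04 -0.15]
405 230 [ 0.616 -0.033  0.002]
390 250 [0.548 0.035 0.347]
430 250 [0.532 0.006 0.61 ]
405 290 [0.479 0.041 0.626]
420 330 [0.429 0.027 0.658]
shelf 385 150 [0.647 0.073 0.697]
shelf 400 160 [0.635 0.055 0.695]
shelf 340 130 [0.671 0.127 0.697]
shelf 300 90 [0.722 0.176 0.696]
shelf 250 70 [0.742 0.236 0.711]
shelf 200 40 [0.776 0.296 0.721]
shelf 380 140 [0.659 0.079 0.698]
shelf 300 95 [0.715 0.176 0.697]
shelf 260 65 [0.753 0.226 0.697]
shelf 150 15 [0.81  0.36  0.721]
shelf 100 0 [0.845 0.435 0.694]
[[27.9, 43.5, -0.2], [0.0, 0.0, -0.1]]
[[27.8, 43.5, -0.2], [0.0, 0.0, -0.0]]
[[27.9, 43.5, -0.3], [0.1, 0.0, -0.1]]
[[27.8, 43.6, -0.3], [0.0, 0.0, -0.0]]
[[40.7, -0.0, -0.0], [0.0, 0.0, -0.0]]
[[40.6, -0.0, -0.0], [0.0, 0.0, -0.0]]
[[40.7, -0.0, -0.1], [0.0, 0.0, -0.0]]
```

View pics/scz4.png

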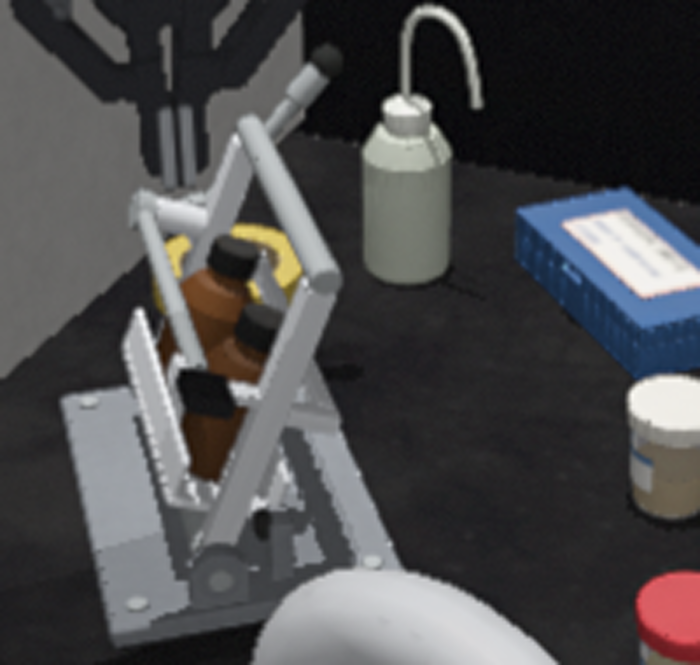

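```bash
python3 - <<'E'
from h import *
T=plan([(FT((.157,.122,.22)),Rt(),6)])
T=plan([(FT((.157,.122,.156)),Rt(),2)],T)
E
```

```text
[[38.9, 27.6, -0.2], [0.0, 0.0, -0.0]]
[[38.9, 27.6, -0.2], [0.0, 0.0, -0.0]]
[[39.0, 27.6, -0.2], [0.0, 0.0, -0.1]]
[[38.9, 27.6, -0.1], [0.0, 0.0, -0.0]]
[[38.9, 27.6, -0.2], [0.1, 0.0, -0.1]]
[[38.9, 27.7, -0.2], [0.0, 0.0, -0.0]]
[[-0.0, 0.0, 32.0], [0.0, 0.0, -0.0]]
[[-0.0, 0.0, 32.0], [0.0, 0.0, -0.0]]
```

```bash
python3 -m jog '[[[39,27.6,0],[0,0,0],1],[[39,27.6,0],[0,0,0],1],[[39,27.6,0],[0,0,0],1],[[39,27.6,0],[0,0,0],1],[[39,27.6,0],[0,0,0],1],[[39,27.6,0],[0,0,0],1],[[0,0,0],[0,0,0],1]]'; python3 - <<'E'
from h import *
np.set_printoptions(precision=3,suppress=True)
st()
im,d,ci,W=cam('top');save(im,'top5.png')
im,d,ci,W=cam('scene')
cv2.imwrite('pics/scz5.png',cv2.resize(cv2.cvtColor(im,cv2.COLOR_RGB2BGR)[100:370,200:400],None,fx=2.2,fy=2.2,interpolation=cv2.INTER_CUBIC))
im,d,ci,W=cam('wrist');save(im,'wrist5.png')
for a in bot.landmark_of('wrist','stand_tip')[:2]:
  u,v=a['xy'][0]*640,a['xy'][1]*480; p=pt(ci,W,d,u,v); print(a['score'],u,v,p,G(p))
E
```

```text
t: 7.38
eef_pos: [0.6232, 0.283, 0.2447]
tool_rot: [-0.002, 0.65, 0.76, -0.001]
contact_force: [-1.0, 0.4, 0.1]
gripper_width: -0.001
t 7.38 pos [0.623 0.283 0.245] foot [0.156 0.127 0.215] F [-1.01  0.35  0.14] g -0.001 q [-0.12  0.55 -0.59  1.48  0.31  1.21 -0.6 ]
0.91 240.192 271.392 [0.584 0.277 0.209] [0.116 0.127 0.179]
```

View pics/top5.png

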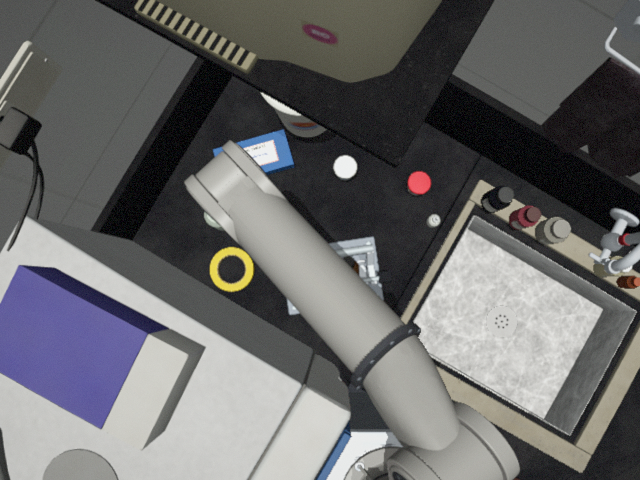

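View pics/scz5.png

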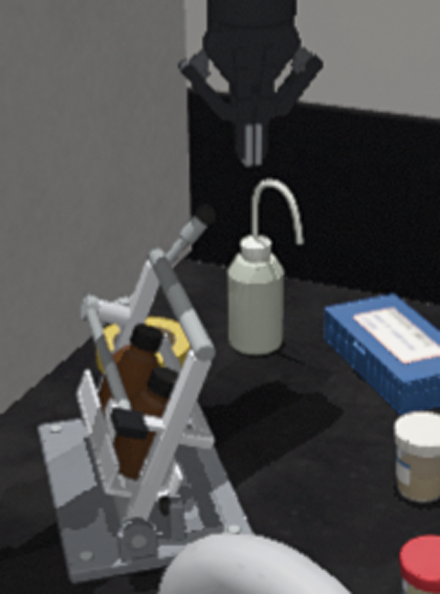

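View pics/wrist5.png

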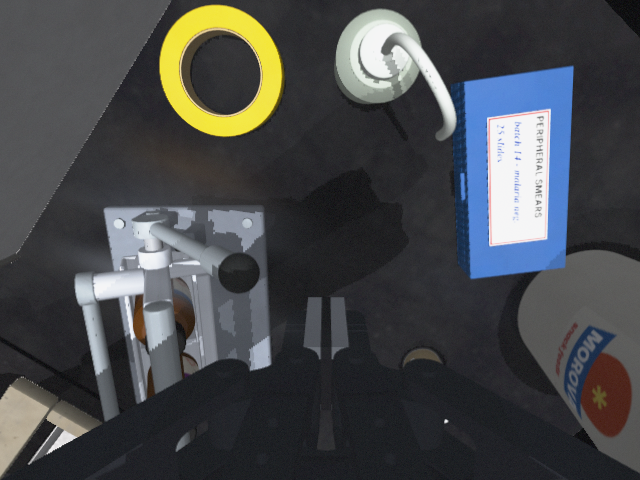

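```bash
python3 - <<'E'
from h import *
def p(th): return FT((.0338+.117*np.sin(th)+.0265,.123,.0834+.117*np.cos(th)-.015))
print(p(.735))
T=plan([(FT((.157,.123,.156)),Rt(),2),(p(.735)+.006*EX,Rt(),1)]+[(p(t),Rt(),1) for t in (.62,.48,.34,.2)])
print()
T=plan([(p(t),Rt(),1) for t in (.08,-.04,-.16,-.28,-.38)],T)
E
```

```text
[0.6068921 0.2765105 0.1851942]
[[1.1, 0.6, 30.3], [-0.1, 0.0, -0.1]]
[[1.1, 0.5, 30.3], [-0.0, 0.1, -0.2]]
[[0.0, -12.3, 0.8], [-0.0, -0.0, 0.0]]
[[0.0, -16.5, -8.4], [-0.0, -0.0, 0.0]]
[[0.1, -13.9, -8.6], [-0.0, -0.0, 0.0]]
[[-0.0, -15.0, -6.5], [-0.0, -0.0, 0.0]]
[[-0.0, -15.8, -4.4], [-0.0, -0.0, 0.0]]

[[-0.0, -13.9, -1.9], [-0.0, -0.0, 0.0]]
[[-0.0, -14.0, -0.3], [-0.0, -0.0, 0.0]]
[[0.0, -14.0, 1.4], [-0.0, -0.0, 0.0]]
[[0.0, -13.7, 3.1], [-0.0, -0.0, 0.0]]
[[0.0, -11.0, 3.8], [-0.0, -0.0, 0.0]]
```

```bash
python3 -m jog '[[[0,0.5,30],[0,0,0],1],[[0,0.5,30],[0,0,0],1],[[0,-12.3,0.8],[0,0,0],1],[[0,-16.5,-8.4],[0,0,0],1],[[0,-13.9,-8.6],[0,0,0],1],[[0,-15,-6.5],[0,0,0],1]]'; python3 - <<'E'
from h import *
st()
im,d,ci,W=cam('scene')
cv2.imwrite('pics/scz6.png',cv2.resize(cv2.cvtColor(im,cv2.COLOR_RGB2BGR)[140:370,200:400],None,fx=2.6,fy=2.6,interpolation=cv2.INTER_CUBIC))
E
```

```text
t: 8.32
eef_pos: [0.5683, 0.2708, 0.2132]
tool_rot: [0.001, 0.652, 0.758, 0.002]
contact_force: [1.2, -0.2, 0.7]
gripper_width: -0.0
t 8.32 pos [0.5683 0.2708 0.2132] foot [0.0997 0.1232 0.1832] F [ 1.24 -0.23  0.71] g -0.0 q [-0.1   0.48 -0.6   1.66  0.3   1.09 -0.64]
```

View pics/scz6.png

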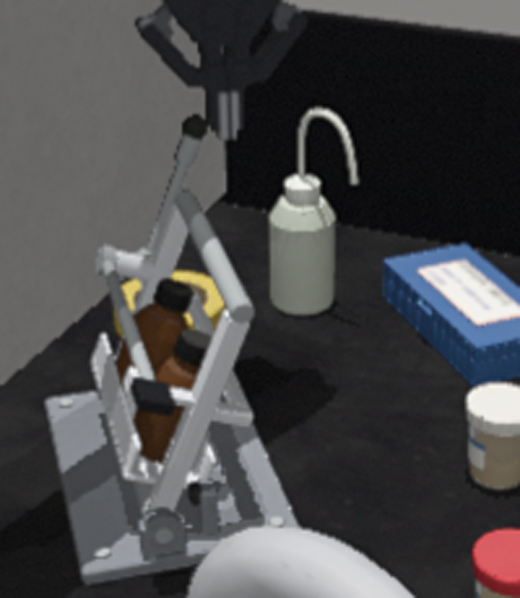

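Working: the ball rides on the finger, kickstand near th≈0.3 now. Continue over the top.

```bash
python3 -m jog '[[[0,-15.8,-4.4],[0,0,0],1],[[0,-14,-1.9],[0,0,0],1],[[0,-14,-0.3],[0,0,0],1],[[0,-14,1.4],[0,0,0],1],[[0,-13.7,3.1],[0,0,0],1]]'; python3 - <<'E'
from h import *
st()
im,d,ci,W=cam('scene')
cv2.imwrite('pics/scz7.png',cv2.resize(cv2.cvtColor(im,cv2.COLOR_RGB2BGR)[140:370,200:400],None,fx=2.6,fy=2.6,interpolation=cv2.INTER_CUBIC))
E
```

```text
t: 9.0
eef_pos: [0.4967, 0.2594, 0.2123]
tool_rot: [-0.0, 0.652, 0.758, -0.0]
contact_force: [0.3, 0.4, 0.3]
gripper_width: 0.001
t 9.0 pos [0.4967 0.2594 0.2123] foot [0.0273 0.1229 0.1823] F [0.27 0.43 0.34] g 0.001 q [-0.08  0.38 -0.64  1.82  0.26  1.03 -0.67]
```

View pics/scz7.png

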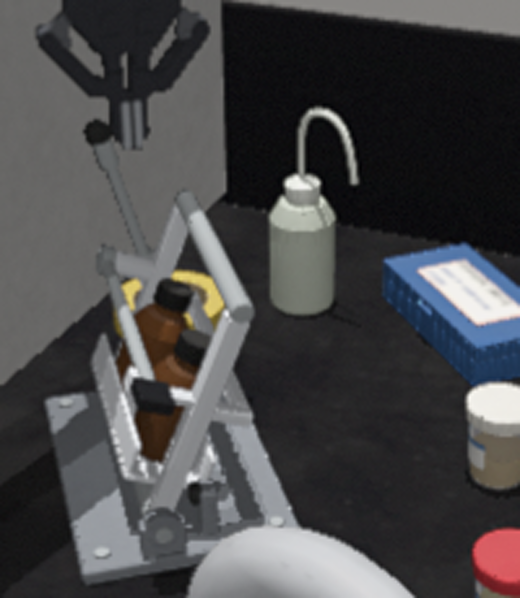

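```bash
python3 - <<'E'
from h import *
B=FT((.0601,0,.1483)); Rg=Rt(.2); z=Rg[:,2]
T=plan([(FT((.06,.09,.235)),Rt(.05),2),(B-z*.06,Rg,3)]);print()
T=plan([(B+z*.019,Rg,2)],T)
E
```

```text
[[-16.5, 17.3, -26.6], [1.4, 0.0, -0.1]]
[[-16.5, 16.6, -27.0], [1.3, 0.1, -0.0]]
[[-30.0, 4.5, 9.1], [2.9, -0.0, -0.0]]
[[-30.0, 4.9, 8.8], [2.9, -0.0, -0.0]]
[[-30.0, 5.4, 8.5], [2.8, -0.1, -0.0]]

[[0.0, -0.0, 39.5], [0.0, 0.0, -0.0]]
[[0.0, -0.0, 39.5], [0.0, 0.0, -0.0]]
```

```bash
python3 -m jog '[[[-16.5,17.3,-26.6],[1.4,0,0],1],[[-16.5,16.6,-27],[1.4,0,0],0],[[-30,4.5,9.1],[2.9,0,0],0],[[-30,4.9,8.8],[2.9,0,0],0],[[-30,5.4,8.5],[2.9,0,0],0],[[0,0,0],[0,0,0],0],[[0,0,0],[0,0,0],0]]' 25; python3 - <<'E'
from h import *
st()
im,d,ci,W=cam('scene')
cv2.imwrite('pics/scz8.png',cv2.resize(cv2.cvtColor(im,cv2.COLOR_RGB2BGR)[140:370,200:400],None,fx=2.6,fy=2.6,interpolation=cv2.INTER_CUBIC))
im,d,ci,W=cam('wrist');save(im,'wrist8.png')
for a in bot.landmark_of('wrist','handle_mid')[:1]:
  u,v=a['xy'][0]*640,a['xy'][1]*480; p=pt(ci,W,d,u,v); print(a['score'],u,v,p,G(p))
im,d,ci,W=cam('top');save(im,'top8.png')
B=FT((.0601,0,.1483)); Rg=Rt(.2); z=Rg[:,2]
T=plan([(B+z*.019,Rg,3)])
E
```

```text
t: 9.93
eef_pos: [0.5619, 0.1458, 0.238]
tool_rot: [-0.066, 0.649, 0.754, -0.076]
contact_force: [-0.3, 0.3, -0.4]
gripper_width: 0.503
t 9.93 pos [0.5619 0.1458 0.238 ] foot [0.0744 0.0007 0.208 ] F [-0.34  0.35 -0.45] g 0.503 q [ 0.08  0.49 -0.58  1.6   0.21  1.32 -0.4 ]
0.93 323.00800000000004 261.696 [0.54985811 0.14780947 0.18656376] [0.06277644 0.00449461 0.15656376]
[[-0.4, -0.7, 27.0], [0.0, -0.0, -0.0]]
[[-0.4, -0.7, 27.0], [0.0, -0.0, -0.0]]
[[-0.3, -0.7, 27.0], [0.0, -0.0, -0.1]]
```

View pics/scz8.png

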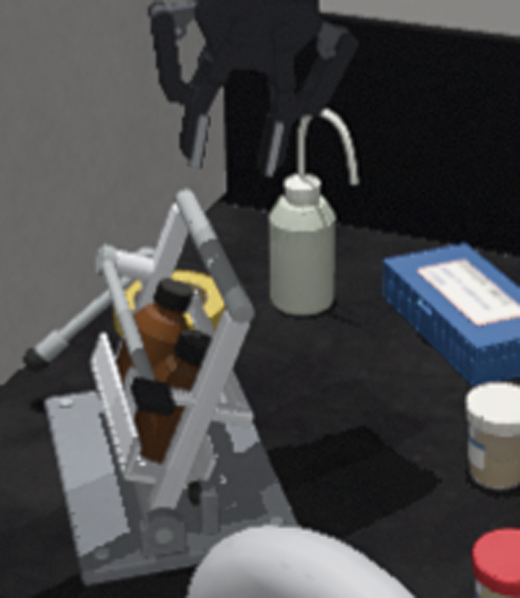

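View pics/wrist8.png

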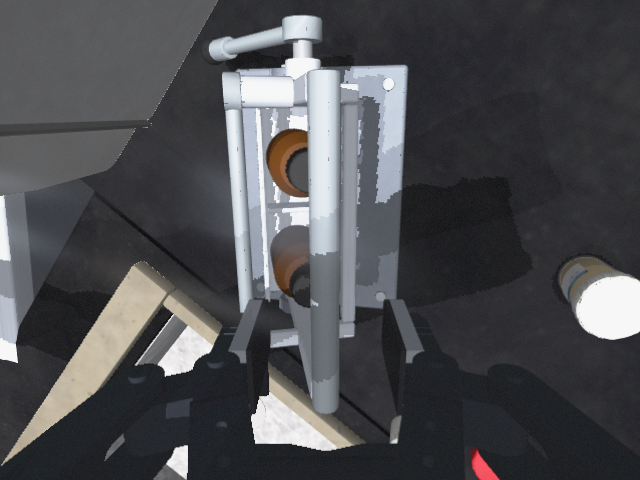

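```bash
python3 -m jog '[[[0,-0.7,27],[0,0,0],0],[[0,-0.7,27],[0,0,0],0],[[0,-0.7,27],[0,0,0],0],[[0,0,0],[0,0,0],0]]'; python3 - <<'E'
from h import *
st()
im,d,ci,W=cam('scene')
im=im.copy()
for a in (2.968,2.8,2.6):
  b=.35-a; w=F((.117*np.sin(b),.12,.09+.117*np.cos(b))); u,v=proj(ci,W,w); cv2.circle(im,(int(u),int(v)),0,(255,0,255),-1); print(a,w,u,v)
cv2.imwrite('pics/scz9.png',cv2.resize(cv2.cvtColor(im,cv2.COLOR_RGB2BGR)[180:370,190:380],None,fx=3.2,fy=3.2,interpolation=cv2.INTER_NEAREST))
B=FT((.0601,0,.1483)); Rg=Rt(.2); z=Rg[:,2]
print(G(tool()[:3,3]-.019*tool()[:3,2]))
E
```

```text
t: 10.62
eef_pos: [0.5426, 0.1422, 0.158]
tool_rot: [-0.066, 0.648, 0.754, -0.077]
contact_force: [-0.1, -0.7, 0.5]
gripper_width: 0.498
t 10.62 pos [0.5426 0.1422 0.158 ] foot [5.48e-02 1.00e-04 1.28e-01] F [-0.12 -0.71  0.45] g 0.498 q [ 0.07  0.54 -0.57  1.72  0.24  1.16 -0.43]
2.968 [0.41242412 0.24348708 0.04147368] 211.51603296781377 278.3699032254992
2.8 [0.40181968 0.24185182 0.05791516] 205.37805778651514 272.13935559018086
2.6 [0.39295215 0.2404844  0.07948445] 199.7517586232802 263.4349131637412
[0.05988693 0.00029382 0.1479542 ]
```

View pics/scz9.png

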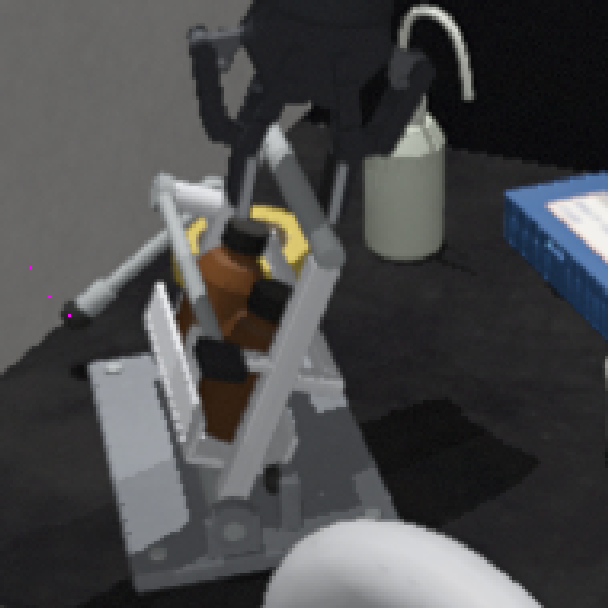

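```bash
python3 -m jog '[[[0,0,0],[0,0,0],1],[[0,0,0],[0,0,0],1],[[0,0,0],[0,0,0],1],[[0,0,0],[0,0,0],1]]' 25; python3 - <<'E'
from h import *
st()
g0=tool()[:3,3]-.019*tool()[:3,2]; print('grasp',G(g0))
def w(L): 
    b=HUB+EX*.16*np.sin(L)+EZ*.16*np.cos(L); Rm=Rt(L-.185); return b+.019*Rm[:,2],Rm
T=plan([(*w(L),1) for L in np.arange(.35,.0,-.035)]+[(*w(0),1)])
E
```

```text
t: 11.18
eef_pos: [0.5457, 0.1429, 0.1604]
tool_rot: [-0.065, 0.649, 0.754, -0.074]
contact_force: [2.3, 0.8, 5.5]
gripper_width: 0.178
t 11.18 pos [0.5457 0.1429 0.1604] foot [0.0579 0.0003 0.1304] F [2.3  0.75 5.52] g 0.178 q [ 0.07  0.54 -0.57  1.71  0.24  1.16 -0.43]
grasp [0.06162085 0.00023075 0.14908057]
[[-0.3, -6.2, 0.1], [-1.9, -0.1, -0.2]]
[[0.0, -4.9, -0.9], [-2.0, 0.0, 0.0]]
[[0.0, -4.9, -1.0], [-2.0, 0.0, 0.0]]
[[0.0, -4.8, -0.9], [-2.0, 0.0, 0.0]]
[[0.0, -4.9, -1.0], [-2.0, 0.0, 0.0]]
[[0.0, -4.8, -0.9], [-2.0, 0.0, 0.0]]
[[0.0, -4.9, -1.0], [-2.0, 0.0, 0.0]]
[[0.0, -4.8, -0.9], [-2.0, 0.0, 0.0]]
[[0.0, -4.9, -1.0], [-2.0, 0.0, 0.0]]
[[0.0, -4.9, -0.9], [-2.0, 0.0, 0.0]]
[[0.0, -4.8, -1.0], [-2.0, 0.0, 0.0]]
```

```bash
python3 -m jog '[[[0,-5.5,-0.5],[-1.9,0,0],1],[[0,-4.9,-1],[-2,0,0],1],[[0,-4.9,-1],[-2,0,0],1],[[0,-4.8,-1],[-2,0,0],1]]'; python3 - <<'E'
from h import *
st()
g0=tool()[:3,3]-.019*tool()[:3,2]; g=G(g0);print('grasp',g,'lean',np.arctan2(g[0],g[2]),'r',np.hypot(g[0],g[2]))
def w(L): 
    b=HUB+EX*.16*np.sin(L)+EZ*.16*np.cos(L); Rm=Rt(L-.185); return b+.019*Rm[:,2],Rm
T=plan([(*w(0),7)])
E
```

```text
t: 11.68
eef_pos: [0.5266, 0.1399, 0.1672]
tool_rot: [-0.019, 0.652, 0.758, -0.022]
contact_force: [1.9, 0.7, 6.2]
gripper_width: 0.177
t 11.68 pos [0.5266 0.1399 0.1672] foot [0.0386 0.0002 0.1372] F [1.93 0.72 6.18] g 0.177 q [ 0.1   0.43 -0.59  1.86  0.26  0.99 -0.46]
grasp [0.03970589 0.00019537 0.15612269] lean 0.2490450239613814 r 0.16109268551517228
[[-0.0, -5.0, -0.3], [-2.0, -0.0, -0.0]]
[[-0.1, -5.0, -0.5], [-2.0, -0.0, -0.0]]
[[-0.0, -5.0, -0.7], [-2.0, -0.0, -0.0]]
[[-0.1, -5.0, -0.8], [-2.0, -0.0, -0.1]]
[[-0.0, -5.0, -1.0], [-2.0, -0.0, -0.0]]
[[-0.1, -4.9, -1.2], [-2.0, -0.0, -0.1]]
[[0.0, -4.9, -1.3], [-1.9, -0.0, -0.0]]
```

```bash
python3 -m jog '[[[0,-5,-0.6],[-2,0,0],1],[[0,-5,-0.8],[-2,0,0],1],[[0,-5,-0.9],[-2,0,0],1],[[0,-5,-1],[-2,0,0],1],[[0,-5,-1.2],[-2,0,0],1]]'; python3 - <<'E'
from h import *
np.set_printoptions(precision=4,suppress=True)
st()
g0=tool()[:3,3]-.019*tool()[:3,2]; g=G(g0);print('grasp',g,'lean',np.arctan2(g[0],g[2]),'r',np.hypot(g[0],g[2]))
def w(L): 
    b=HUB+EX*.16*np.sin(L)+EZ*.16*np.cos(L); Rm=Rt(L-.185); return b+.019*Rm[:,2],Rm
T=plan([(*w(0),2)])
E
```

```text
t: 12.3
eef_pos: [0.5018, 0.136, 0.1716]
tool_rot: [0.038, 0.651, 0.757, 0.044]
contact_force: [1.6, -1.0, 5.6]
gripper_width: 0.174
t 12.3 pos [0.5018 0.136  0.1716] foot [0.0135 0.0001 0.1416] F [ 1.55 -1.03  5.65] g 0.174 q [ 0.12  0.3  -0.6   2.04  0.29  0.77 -0.51]
grasp [0.0112 0.0001 0.1604] lean 0.06997111132280578 r 0.16083544306166134
[[-0.1, -5.0, -0.5], [-2.0, 0.0, -0.1]]
[[-0.0, -4.9, -0.6], [-1.9, 0.0, -0.1]]
```

```bash
python3 -m jog '[[[0,-5,-0.7],[-2,0,0],1],[[0,-4.5,-0.8],[-1.9,0,0],1],[[0,0,0],[0,0,0],1],[[0,0,0],[0,0,0],1]]'; python3 - <<'E'
from h import *
np.set_printoptions(precision=4,suppress=True)
st()
T=tool();g0=T[:3,3]-.019*T[:3,2]; g=G(g0);print('grasp',g,'lean',np.arctan2(g[0],g[2]),'tool tilt',np.arctan2(-T[:3,2]@EX,-T[2,2]))
im,d,ci,W=cam('scene'); im=im.copy()
for p in [(0,.085,.16),(0,-.085,.16),(0,-.092,.16),(0,-.092,0),(-.043,-.109,.1),(-.043,.085,.1)]:
  u,v=proj(ci,W,F(p,0)); cv2.circle(im,(int(round(u)),int(round(v))),0,(255,0,255),-1)
cv2.imwrite('pics/scz10.png',cv2.resize(cv2.cvtColor(im,cv2.COLOR_RGB2BGR)[180:370,190:380],None,fx=3.2,fy=3.2,interpolation=cv2.INTER_NEAREST))
im,d,ci,W=cam('wrist');save(im,'wrist10.png')
im,d,ci,W=cam('top');save(im,'top10.png')
for k in ['bar_hinge','bar_tab','stand_hinge','stand_tip','hub','handle_mid']:
 for n in ['scene','top']:
  if n=='top': continue
  for a in bot.landmark_of(n,k)[:1]:
    print(n,k,round(a['score'],2),a['xy'][0]*640,a['xy'][1]*480)
    L0={'bar_hinge':(-.043,.085,.1),'bar_tab':(-.043,-.109,.1),'stand_hinge':(0,.12,.09),'stand_tip':(.117*np.sin(.35-2.968),.12,.09+.117*np.cos(.35-2.968)),'hub':(0,0,0),'handle_mid':(0,0,.16)}[k]
    c2=bot.camera_info(n); W2=np.array(c2['world_from_camera'])
    for L in (-.05,0,.05): print('   ',L,np.round(proj(c2,W2,F(L0,L)),1))
E
```

```text
t: 12.8
eef_pos: [0.4924, 0.1345, 0.172]
tool_rot: [0.06, 0.65, 0.755, 0.069]
contact_force: [0.2, -0.4, 9.9]
gripper_width: 0.175
t 12.8 pos [0.4924 0.1345 0.172 ] foot [0.0039 0.0001 0.142 ] F [ 0.22 -0.42  9.94] g 0.175 q [ 0.12  0.25 -0.6   2.1   0.31  0.68 -0.54]
grasp [0.0004 0.0001 0.1607] lean 0.002725928104024336 tool tilt -0.18373107755424287
scene bar_hinge 0.78 216.38400000000001 245.28
    -0.05 [214.8 248.1]
    0 [217.4 246.7]
    0.05 [219.9 245.4]
scene bar_tab 0.66 233.6 299.808
    -0.05 [227.8 302.8]
    0 [230.8 301.2]
    0.05 [233.9 299.6]
scene stand_hinge 0.47 352.51199999999994 405.59999999999997
    -0.05 [235.4 240.9]
    0 [237.6 240.6]
    0.05 [239.9 240.3]
scene stand_tip 0.64 213.888 286.176
    -0.05 [212.9 289. ]
    0 [212.5 287.9]
    0.05 [212.1 286.7]
scene hub 0.87 254.72000000000003 316.608
    -0.05 [250.  311.1]
    0 [250.  311.1]
    0.05 [250.  311.1]
scene handle_mid 0.87 242.688 234.38400000000001
    -0.05 [240.2 235.6]
    0 [244.8 235. ]
    0.05 [249.4 234.5]
```

View pics/scz10.png

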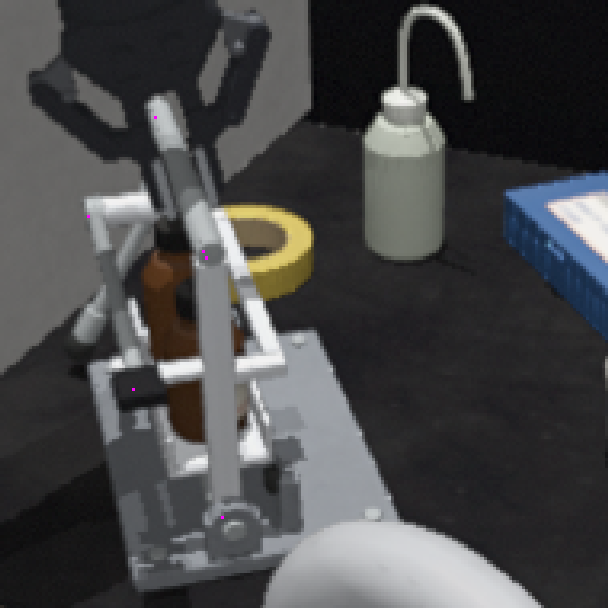

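View pics/wrist10.png

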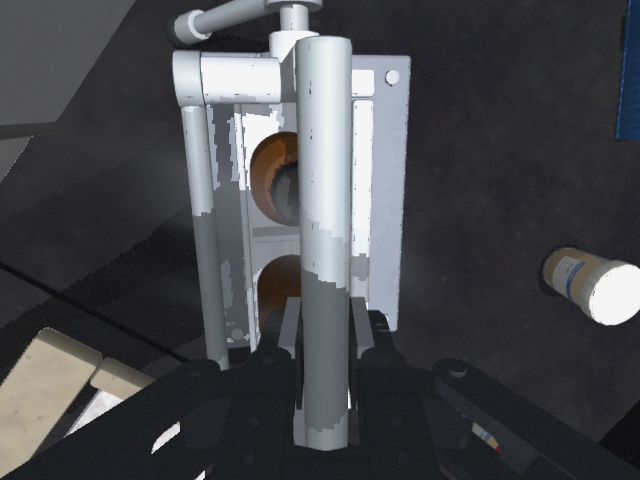

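```bash
python3 -m jog '[[[0,0.3,-1.2],[0,0,0],1],[[0,0,0],[0,0,0],1],[[0,0,0],[0,0,0],1]]'; python3 - <<'E'
from h import *
np.set_printoptions(precision=4,suppress=True)
st()
T=tool();g=G(T[:3,3]-.019*T[:3,2]);print('grasp',g,'lean',np.arctan2(g[0],g[2]))
im,d,ci,W=cam('top')
a=cv2.imread('pics/top0.png');b=cv2.cvtColor(im,cv2.COLOR_RGB2BGR)
s=(slice(150,335),slice(190,450))
cv2.imwrite('pics/cmp.png',np.vstack([cv2.resize(x[s],None,fx=1.6,fy=1.6,interpolation=cv2.INTER_CUBIC) for x in (a,b)]))
im,d,ci,W=cam('scene')
a=cv2.imread('pics/scene0.png');b=cv2.cvtColor(im,cv2.COLOR_RGB2BGR)
s=(slice(180,400),slice(190,430))
cv2.imwrite('pics/cmp2.png',np.hstack([cv2.resize(x[s],None,fx=1.6,fy=1.6,interpolation=cv2.INTER_CUBIC) for x in (a,b)]))
# foot corner shift via template at front-right + rear-right corner
for (u,v) in [(237,355),(293,340),(225,297)]:
    t=a[v-8:v+9,u-8:u+9]; r=b[v-14:v+15,u-14:u+15]; m=cv2.matchTemplate(r,t,cv2.TM_CCOEFF_NORMED); print(cv2.minMaxLoc(m)[1::2])
E
```

```text
t: 13.62
eef_pos: [0.4915, 0.1343, 0.1721]
tool_rot: [0.059, 0.65, 0.755, 0.069]
contact_force: [1.0, -0.8, 6.4]
gripper_width: 0.176
t 13.62 pos [0.4915 0.1343 0.1721] foot [0.0031 0.0001 0.1421] F [ 1.   -0.79  6.4 ] g 0.176 q [ 0.12  0.25 -0.6   2.1   0.31  0.68 -0.54]
grasp [-0.0004  0.0001  0.1607] lean -0.0022059076412403902
(0.7672170400619507, (5, 10))
(0.8302894234657288, (7, 6))
(0.4689463675022125, (0, 6))
```

View pics/cmp2.png

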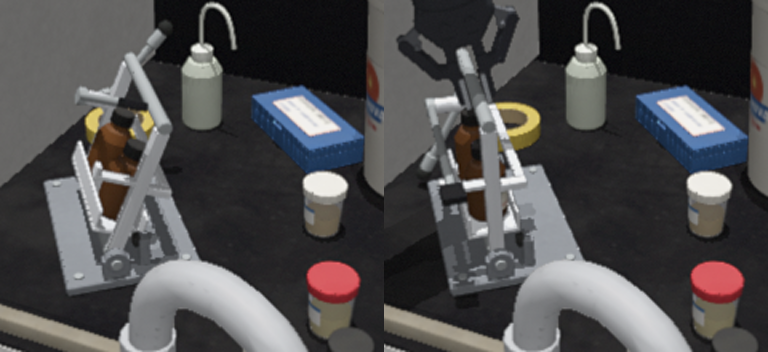

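View pics/cmp.png

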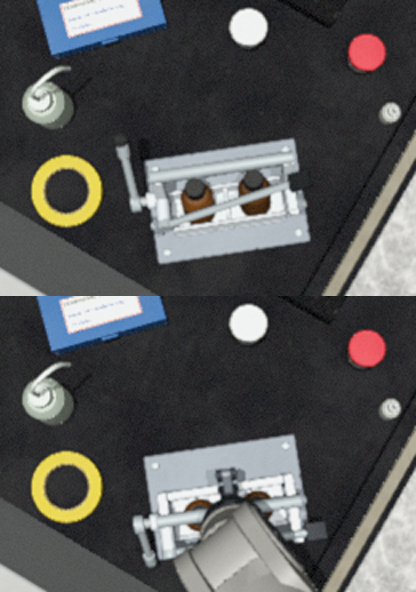

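```bash
python3 -m jog '[[[0,1.4,-0.4],[0,0,0],1],[[0,0,0],[0,0,0],1],[[0,0,0],[0,0,0],1],[[0,0,0],[0,0,0],1],[[0,0,0],[0,0,0],1]]'; python3 - <<'E'
from h import *
np.set_printoptions(precision=4,suppress=True)
st()
T=tool();g=G(T[:3,3]-.019*T[:3,2]);print('grasp',g,'lean',np.arctan2(g[0],g[2]))
im,d,ci,W=cam('scene');a=bot.landmark_of('scene','handle_mid')[:1];print(a[0]['xy'][0]*640,a[0]['xy'][1]*480)
cv2.imwrite('pics/fin.png',cv2.resize(cv2.cvtColor(im,cv2.COLOR_RGB2BGR)[180:370,190:380],None,fx=3.2,fy=3.2,interpolation=cv2.INTER_CUBIC))
E
```

```text
t: 14.35
eef_pos: [0.4922, 0.1344, 0.1721]
tool_rot: [0.059, 0.65, 0.755, 0.068]
contact_force: [0.8, -0.2, 2.5]
gripper_width: 0.173
t 14.35 pos [0.4922 0.1344 0.1721] foot [0.0037 0.0001 0.1421] F [ 0.78 -0.23  2.47] g 0.173 q [ 0.12  0.25 -0.6   2.1   0.31  0.69 -0.54]
grasp [0.0004 0.0001 0.1608] lean 0.0021853091163488454
242.304 235.00799999999998
```

View pics/fin.png

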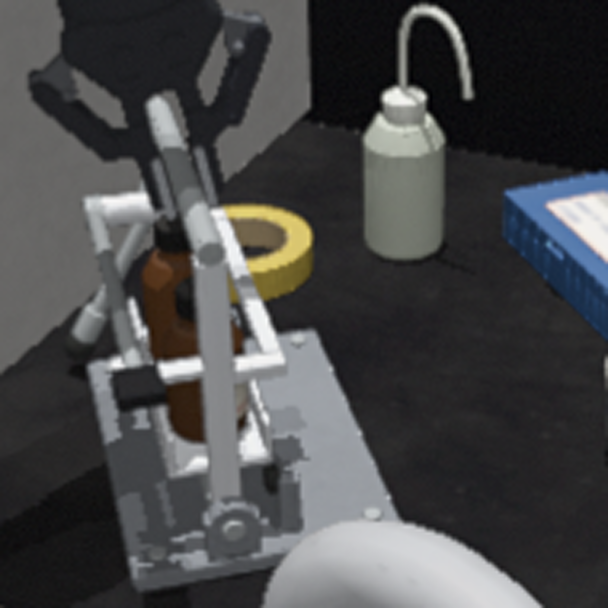

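Upright, bar on its keeper, kickstand down and clear of the worktop, light forces (about 2.5 N). Handing in.

```bash
python3 -c "
from station import bot
print(bot.hand_in())"
```

```text
the job is handed in; nothing more can be done
None
```

The carrier is closed up and held upright by the handle, and I handed the job in at about 14.4 s of the 72 s allowed. `hand_in()` reports no verdict.

- **Retaining bar:** I pushed the tab down with the shut fingers until it met a hard stop at the height the model predicts. The push peaked at about 16 N, and the pictures show the bar level on its keeper.
- **Kickstand:** I pushed it over top centre from behind and it fell by itself. The picture before the grasp shows its ball at the predicted fully-down position, clear of the worktop.
- **Handle and lean:** I gripped the handle bar at its middle with 25 N and swung the frame up along its arc. At hand-in the grip width read about 15 mm on the 16 mm bar. The lean worked out at about 0.002 rad from the tool pose; taking the starting rest angle as reference gives about -0.004. The wrist force was about 2.5 N.
- **Foot and surroundings:** by eye, before-and-after pictures from both fixed cameras show the foot and the other objects unmoved, to about 1 mm.

**Checks that disagreed:**
- A template match on the foot's corners was inconclusive, because shadows changed the picture between the two views.
- In the scene camera the handle's marker sat 1–2 pixels from the prediction. I put that down to calibration, since a similar offset showed before anything moved.
- The network once reported the kickstand pivot in a wrong place, with a low score, and I ignored it.

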